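# Stack the chip trays on their bases

### The job

Put the four black chip trays away on the two aluminium stacking bases: the large trays on the large base and the small trays on the small base, in each stack the tray with two big pockets below and the one with many small pockets on top. Turn every tray so that its cut corner lies over the cut corner below and it seats fully down, flat and let go. Carry the trays level and leave the project box, the heat sink and the capacitor where they are.

Things in the scene. Friction and masses are not known exactly. Their poses are not given: they have to be found in the camera images.
- tray_large_2_mid (a point): Large black chip tray 88 x 60 x 22 mm, 2 big pockets (side by side along x) with pale chips stuck in. Point: its centre; x along its length, z up; the corner at +x +y is cut off (18 mm each way). Grip its upright sides (lowest 16 mm) across the width. Above is a rim 6 mm high, tapered, set in 4.5 mm; below, an 8 mm deep hollow with 3 mm walls that drops over the rim or block below, 1.5 mm play, pitch 16 mm. Loose, 28 to 105 g.
- tray_large_12_mid (a point): Large black chip tray 88 x 60 x 22 mm, 12 small pockets (4 along x by 3 along y) with pale chips stuck in. Point: its centre; x along its length, z up; the corner at +x +y is cut off (18 mm each way). Grip its upright sides (lowest 16 mm) across the width. Above is a rim 6 mm high, tapered, set in 4.5 mm; below, an 8 mm deep hollow with 3 mm walls that drops over the rim or block below, 1.5 mm play, pitch 16 mm. Loose, 28 to 105 g.
- tray_small_2_mid (a point): Small black chip tray 64 x 42 x 22 mm, 2 big pockets (side by side along x) with pale chips stuck in. Point: its centre; x along its length, z up; the corner at +x +y is cut off (14 mm each way). Grip its upright sides (lowest 16 mm) across the width. Above is a rim 6 mm high, tapered, set in 4.5 mm; below, an 8 mm deep hollow with 3 mm walls that drops over the rim or block below, 1.5 mm play, pitch 16 mm. Loose, 28 to 105 g.
- tray_small_8_mid (a point): Small black chip tray 64 x 42 x 22 mm, 8 small pockets (4 along x by 2 along y) with pale chips stuck in. Point: its centre; x along its length, z up; the corner at +x +y is cut off (14 mm each way). Grip its upright sides (lowest 16 mm) across the width. Above is a rim 6 mm high, tapered, set in 4.5 mm; below, an 8 mm deep hollow with 3 mm walls that drops over the rim or block below, 1.5 mm play, pitch 16 mm. Loose, 28 to 105 g.
- base_large: Large stacking base: bare aluminium plate 108 x 80 x 10 mm, fixed, with a tapered block 6 mm high on it (79 x 51 mm at its foot, no pockets) that fits inside a large tray. Origin: centre of its underside, on the bench; x along its length, z up; cut corner at +x +y. Centre of a seated tray: 21 mm above the bench; of a second one on it: 37 mm.
- base_small: Small stacking base: bare aluminium plate 84 x 62 x 10 mm, fixed, with a tapered block 6 mm high on it (55 x 33 mm at its foot, no pockets) that fits inside a small tray. Origin: centre of its underside, on the bench; x along its length, z up; cut corner at +x +y. Centre of a seated tray: 21 mm above the bench; of a second one on it: 37 mm.
- project_box: Bystander: closed grey plastic project box with a white lid, no cut corner, 67 x 45 x 26 mm, loose. Origin: centre of its underside.
- heat_sink: Bystander: finned aluminium heat sink, 44 x 44 x 24 mm, loose. Origin: centre of its underside.
- capacitor: Bystander: dark round capacitor can with a bare metal top, standing, 31 mm diameter, 43 mm high, loose. Origin: centre of its underside.
Mind the look-alikes: they are no part of the job. What is shaped like the part that bears tray_small_8_mid but blue or pink is not meant.

How it is judged:
At the end, for the whole second after the job is handed in: On each base its size's two-pocket tray is seated (centre 21 mm above the bench), the many-pocket one on it (37 mm): height within 2 mm, 5 mm sideways of the base's centre, 0.16 rad of its direction, 0.04 rad of level, cut corners matched, at rest and not touched by the fingers (horizontal distance between each of tray_large_2_mid, tray_large_12_mid and base_large below 0.005 m and z of tray_large_2_mid in the frame of base_large between 0.019 and 0.023 m and angle between the x axis of each of tray_large_2_mid, tray_large_12_mid and the x axis of base_large, either way round below 0.16 rad and angle between each of tray_large_2_mid, tray_large_12_mid, tray_small_2_mid, tray_small_8_mid's own z axis and vertical below 0.04 rad and linear speed of each of tray_large_2, tray_large_12, tray_small_2, tray_small_8 below 0.02 m/s and contact force between each of tray_large_2, tray_large_12, tray_small_2, tray_small_8 and the fingers below 0.1 N and z of tray_large_12_mid in the frame of base_large between 0.035 and 0.039 m and horizontal distance between each of tray_small_2_mid, tray_small_8_mid and base_small below 0.005 m and z of tray_small_2_mid in the frame of base_small between 0.019 and 0.023 m and angle between the x axis of each of tray_small_2_mid, tray_small_8_mid and the x axis of base_small, either way round below 0.16 rad and z of tray_small_8_mid in the frame of base_small between 0.035 and 0.039 m).
It fails at once if the project box is disturbed (moved more than 15 mm) (distance of project_box from where it was at the start of the episode above 0.015 m).
It fails at once if the heat sink is disturbed (moved more than 15 mm) (distance of heat_sink from where it was at the start of the episode above 0.015 m).
It fails at once if the capacitor is disturbed (moved more than 15 mm) (distance of capacitor from where it was at the start of the episode above 0.015 m).
It fails at once if a tray is tipped by more than 0.5 rad (angle between any of tray_large_2_mid, tray_large_12_mid, tray_small_2_mid, tray_small_8_mid's own z axis and vertical above 0.5 rad).
It also fails if it takes over 122 s, if anything falls off the work surface, if the arm or the gripper's body presses on something with over 40 N, if the wrist force passes 120 N, or if a joint passes its speed limit or range.

### The arm

A 7-joint arm with a two-finger parallel gripper is mounted at the origin on the work surface. World frame = base frame: x ahead of the robot, y to its left, z up, the work surface at z = 0. Lengths are in m, angles in rad, forces in N, time in s.
With the tool pointing down it reaches from about 0.4 to 0.85 m from the base axis. Payload 4.5 kg.
Tool frame: the origin (TCP) lies midway between the tips of the shut fingers; the grasp point (between the pads) lies 19 mm behind it; y points along the fingers, z is the direction in which the jaws open and shut, and the axes are right-handed (so a half turn about y gives the same grasp; the last joint's range is limited). The gripper opens to 88 mm and grips with 3 to 60 N. Pads are 18 mm wide; open, the fingers measure 123 mm over their backs; the gripper's body (75 mm by 187 mm) begins 45 mm behind the grasp point.
Start: joints at [-1.297, 0.689, -0.195, 1.565, 0.157, 0.902, -0.215], TCP at [0.148, 0.607, 0.239] pointing down, gripper open.
Joint ranges: [-3.01, 3.01], [-0.46, 2.08], [-1.47, 1.51], [0.13, 2.56], [-1, 4.14], [0.04, 2.09], [-2.66, 2.66]. Speed limits (rad/s): [2.57, 2.57, 3.14, 3.14, 3.14, 3.14, 3.14].

### API

Orientations are given as a unit quaternion [x, y, z, w].
In Python, from plant import r, snapshot, get_calibration, job, boxes_of gives the robot as it stands. The module is installed in compiled form; this text tells all that it offers.
- The arm moves only by the shell command python3 -m handwheel 'ROWS' [OPENING] [FORCE]. ROWS is JSON, a list that holds one entry, the list of rows, each a list of 6 numbers: the shift along the tool's x, y, z as a fraction of full scale, then the turn, a rotation vector about the tool's x, y, z as a fraction of full scale. In form: [[[x, y, z, wx, wy, wz], ...]]. A call has 1 to 12 rows; each row is the pose to reach, as a shift and turn from the pose commanded when the call began, along the tool's axes at that moment, turning the shorter way round; what a row does not reach only later rows make up. Full scale, the value 1, is 100 cm for a shift and 180 degrees for a turn. A row lasts 1/12 s, in which the tool goes at most 41.7 mm and 7.16 degrees, less where a joint would pass 70% of its speed; a pose out of reach is approached as far as the arm can. A call with a number of a shift or a turn outside -1 to 1 is refused whole. A call with a gripper value outside its range is refused whole. OPENING is the opening, from -1 (shut) to 1 (fully open), set as the call begins (- or left out, the last holds). The fingers move at their own pace and stop on an object; FORCE is the grip in N (left out, the last holds). Time passes only in rows, so rows that repeat a pose let the fingers close. It gives the time, the measured TCP pose, the force and the opening at its end, in the units of the state.
- r.get_state(): the state, without advancing time (a new reading comes with each control period).
- snapshot(name): name is "scene" or "top"; returns the picture (384x512x3 uint8, red, green, blue); there is no depth.
- get_calibration(name): a dict with "fx", "fy", "cx", "cy" (pixels), "k1" (the pictures are not rectified: a ray, as slopes to the right and down, at radius r is drawn at 1 + k1 r^2 times it, then the intrinsics apply), "T" (4x4, takes a point from camera to world coordinates). Camera axes: x right, y down, z forward; pixel columns grow to the right and rows downward; lengths in m; the calibration is good to about 2 mm. A picture is of the moment at which its call begins. get_calibration takes no time and is no camera call.
- job.finish_job(): hands the job in, once; it reports no verdict.
Trained networks look in the newest picture that a camera, given by its name, has taken for a name from the list of things; names that differ only in an ending like _2 or _b are one class to them, and where a whole thing is asked for, a point or a joint stands for the part that bears it (a point fixed in the world has none). Each returns a list of dicts, best first, with "confidence" (0 to 1); they miss things now and then, are a little off and sometimes report something else, mostly with a low value. They report only what shows in the picture. A call takes as long as a camera call. They do not tell look-alikes from the thing itself.
- boxes_of(thing, camera): "bbox" ([left, top, right, bottom] in pixels, round what is visible of it).
The state is a dict: "clock": time; "q": joint angles; "qd": joint speeds; "joint_torque": joint torques, N m; "tool_pos": TCP position; "eef_rot": TCP orientation; "contact_force": force on the tool from outside, world axes, zero at the start; "moment": the same for the moment, N m; "opening": opening from 0.0 (shut) to 1.0 (fully open).
Only numpy, scipy, OpenCV 4.12 (cv2) and the standard library are available. Lean on these libraries where they do the work, as an engineer would, in place of code of your own. Each camera call takes 0.05 s, during which the arm holds its last target. There are 200 camera calls.

## Working session

There is one attempt and no reset: what is moved stays moved. The work goes in short steps, Python scripts to look and compute and a shell command to move; the robot and the scene stay as the last step left them, time stands still between calls to the robot, and variables do not carry over. Pictures are saved under pics/ and viewed, about 12 in all and at most 16, crops included, and the job is handed in when it is done.

```bash
mkdir -p pics; ls
cat > h.py <<'E'
import numpy as np, cv2
from plant import r, snapshot, get_calibration, job, boxes_of
def save(n,im,s=1.5):
    cv2.imwrite('pics/'+n+'.png',cv2.resize(im[:,:,::-1],None,fx=s,fy=s,interpolation=cv2.INTER_CUBIC))
E
python3 - <<'E'
from h import *
print(r.get_state())
for c in ("top","scene"):
    im=snapshot(c); np.save(c+'.npy',im); save(c+'0',im)
    print(c,get_calibration(c))
    for t in ["tray_large_2_mid","tray_large_12_mid","tray_small_2_mid","tray_small_8_mid","base_large","base_small","project_box","heat_sink","capacitor"]:
        print(t,[(np.round(b['bbox']).astype(int).tolist(),round(b['confidence'],2)) for b in boxes_of(t,c)])
E
```

```text
pics
{'clock': 0.0, 'q': array([-1.29720023,  0.68995299, -0.19452844,  1.56638131,  0.15730431,
        0.90250908, -0.21510755]), 'qd': array([ 0.00104629,  0.00078439, -0.00122993,  0.00083757,  0.00130385,
        0.00092838, -0.0003263 ]), 'joint_torque': array([-8.20214791e-05, -5.27553070e+01, -1.26661051e+00, -1.53419030e+01,
       -5.25708112e-02,  6.73777584e-03,  1.88115719e-04]), 'tool_pos': array([0.14832866, 0.6064699 , 0.23791982]), 'eef_rot': array([ 0.70268999, -0.08457497,  0.08451355, -0.70137815]), 'contact_force': array([ 0.17828561, -0.4098768 ,  0.28144458]), 'moment': array([ 0.00811363, -0.00878547, -0.02874657]), 'opening': 1.0004062134960294}
top {'fx': 415.7516257760355, 'fy': 415.7516257760355, 'cx': 255.9581339763683, 'cy': 188.1508434453427, 'k1': -0.10701136328446278, 'T': array([[-0.01225924, -0.98155609,  0.19078093,  0.35814033],
       [-0.99980532,  0.00908255, -0.01751653,  0.02403936],
       [ 0.01546068, -0.19095852, -0.98147634,  1.07844778],
       [ 0.        ,  0.        ,  0.        ,  1.        ]])}
tray_large_2_mid [([356, 236, 391, 26
[... 719 characters left out ...]
      [ 0.00719421, -0.59857882, -0.80103161,  0.92190729],
       [ 0.        ,  0.        ,  0.        ,  1.        ]])}
tray_large_2_mid [([196, 102, 227, 127], 0.81), ([229, 211, 256, 228], 0.51), ([151, 149, 194, 179], 0.22)]
tray_large_12_mid [([142, 98, 178, 122], 0.9)]
tray_small_2_mid [([229, 212, 260, 232], 0.84), ([151, 149, 190, 178], 0.3)]
tray_small_8_mid [([319, 217, 348, 246], 0.91), ([299, 258, 325, 288], 0.83), ([242, 281, 277, 310], 0.67)]
base_large [([383, 246, 437, 293], 0.72)]
base_small [([153, 150, 192, 179], 0.72)]
project_box [([236, 138, 265, 165], 0.69)]
heat_sink [([295, 188, 310, 207], 0.68), ([235, 135, 264, 166], 0.37)]
capacitor [([379, 203, 392, 229], 0.5)]
```

Run:
```python
from h import *
t=np.load('top.npy'); save('topL',t[100:270,70:270],4); save('topR',t[100:280,270:470],4)
```

```text
(no output)
```

View pics/topL.png

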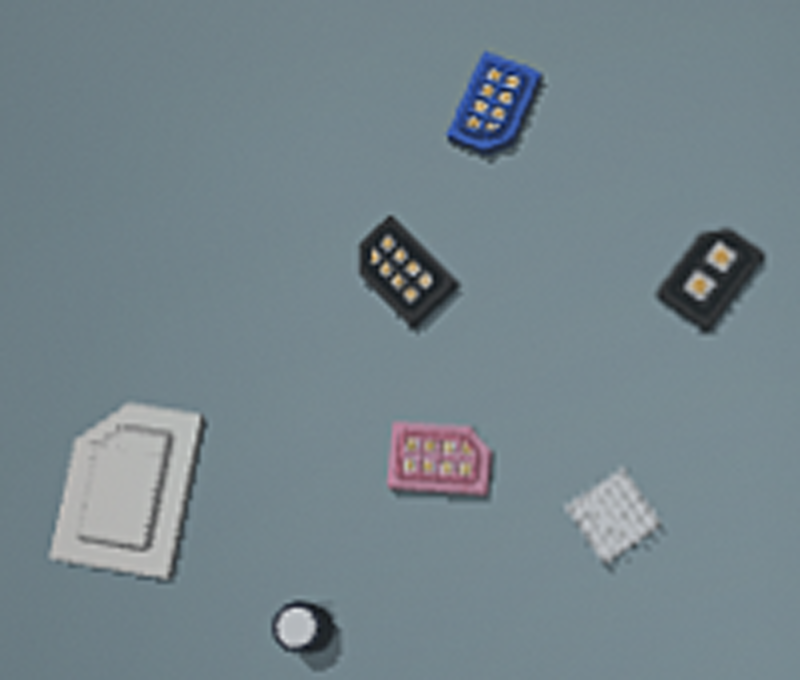

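View pics/topR.png

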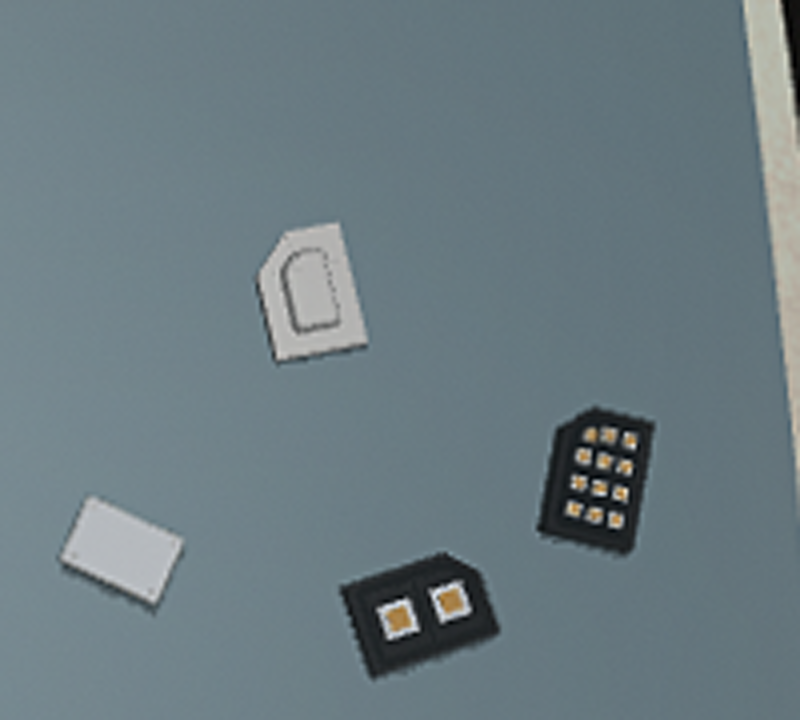

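```bash
cat >> h.py <<'E'
from scipy.optimize import minimize
S=4
def proj(P,c):
    k=get_calibration(c); T=k['T']; p=(P-T[:3,3])@T[:3,:3]
    s=p[:,:2]/p[:,2:]; s=s*(1+k['k1']*(s**2).sum(1))[:,None]
    return s*[k['fx'],k['fy']]+[k['cx'],k['cy']]
def octo(L,W,c,z):
    a,b=L/2,W/2
    return np.array([[-a,-b,z],[a,-b,z],[a,b-c,z],[a-c,b,z],[-a,b,z]])
def shape(kind,z0=0):
    L,W,c={'L':(88,60,18),'S':(64,42,14),'BL':(108,80,18),'BS':(84,62,14)}[kind]
    if kind[0]=='B':
        return np.vstack([octo(L,W,c,0),octo(L,W,c,10),octo(L-32,W-32,c-4,16)])/1e3   # plate+block
    return np.vstack([octo(L,W,c,z0),octo(L,W,c,z0+16),octo(L-9,W-9,c-3,z0+16),octo(L-12,W-12,c-4,z0+22)])/1e3
def hull(kind,v,cam,z0=0):
    P=shape(kind,z0).copy(); C,s=np.cos(v[2]),np.sin(v[2])
    P[:,:2]=P[:,:2]@np.array([[C,s],[-s,C]])+v[:2]
    return cv2.convexHull(proj(P,cam).astype(np.float32))[:,0]
def mask(im,box,kind,m=8):
    l,t,r_,b=box; x0,y0=l-m,t-m
    g=cv2.cvtColor(im,cv2.COLOR_RGB2GRAY)[y0:b+m,x0:r_+m]
    g=cv2.resize(g,None,fx=S,fy=S,interpolation=cv2.INTER_CUBIC).astype(int)
    bg=np.median(np.r_[g[:8].ravel(),g[-8:].ravel()])
    if kind[0]=='B':
        th=(bg+np.percentile(g,85))/2; M=g>th
    else:
        th=.5*bg+.35*0+.5*np.percentile(g,5); th=min(th,.62*bg); M=g<th
    M=cv2.morphologyEx(M.astype(np.uint8),cv2.MORPH_OPEN,np.ones((7,7)))
    n,lab,st,_=cv2.connectedComponentsWithStats(M)
    i=1+np.argmax(st[1:,4]); pts=np.argwhere(lab==i)[:,::-1].astype(np.int32)
    h=cv2.convexHull(pts)[:,0].astype(np.float32)
    return (h+.5)/S-.5+[x0,y0]
def iou(A,B):
    A=A.astype(np.float32);B=B.astype(np.float32)
    I=cv2.intersectConvexConvex(A,B)[0]; return I/(cv2.contourArea(A)+cv2.contourArea(B)-I)
def fit(kind,obs,z0=0,yaws=np.arange(0,6.28,np.pi/8),xy=None):
    # obs: list of (cam, hull)
    c,h=obs[0]; k=get_calibration(c)
    if xy is None:
        p=(h.mean(0)-[k['cx'],k['cy']])/k['fx']; q=p/(1+k['k1']*(p**2).sum())
        d=k['T'][:3,:3]@np.r_[q,1]; xy=(k['T'][:3,3]+d*((.01-k['T'][2,3])/d[2]))[:2]
    f=lambda v:-sum(iou(hull(kind,v*[.01,.01,.3],c,z0),h) for c,h in obs)/len(obs)
    best=[]
    for y in yaws:
        s=np.r_[xy[0]/.01,xy[1]/.01,y/.3]
        o=minimize(f,s,method='Nelder-Mead',options=dict(initial_simplex=s+np.vstack([np.zeros(3),np.eye(3)]),xatol=.01,fatol=1e-4))
        best.append((-o.fun,*(o.x*[.01,.01,.3])))
    best.sort(reverse=True); return best
E
cat > m.py <<'E'
from h import *
im={c:np.load(c+'.npy') for c in('top','scene')}
O={'L2':('L',[356,236,391,268],[196,102,227,127]),'L12':('L',[404,201,436,240],[142,98,178,122]),
'S2':('S',[234,155,263,187],[229,212,260,232]),'S8':('S',[158,156,182,179],[299,258,325,288]),
'BL':('BL',[85,199,119,244],[383,246,437,293]),'BS':('BS',[336,156,362,190],[153,150,192,179])}
canv={c:cv2.resize(im[c],None,fx=4,fy=4,interpolation=cv2.INTER_CUBIC) for c in im}
for n,(k,a,b) in O.items():
    ob=[('top',mask(im['top'],a,k)),('scene',mask(im['scene'],b,k))]
    for o in (ob[:1],ob[1:],ob):
        f=fit(k,o); print(n,np.round(f[0],4),'alt',[np.round((x[0],x[3]),3).tolist() for x in f[1:] if abs(np.sin((x[3]-f[0][3])/2))>.2][:1])
    for c,h in ob:
        for hh,col in((h,(255,0,0)),(hull(k,f[0][1:],c),(0,255,0))): cv2.polylines(canv[c],[np.int32((hh+.5)*4)],True,col,1)
for c in canv: np.save(c+'_ov.npy',canv[c])
t=canv['top']; tiles=[]
for n,(k,a,b) in O.items():
    for c,bb in(('top',a),('scene',b)):
        x,y=(bb[0]+bb[2])*2,(bb[1]+bb[3])*2; tiles.append(canv[c][y-100:y+100,x-100:x+100])
save('ov',np.vstack([np.hstack(tiles[i*4:i*4+4]) for i in range(3)]),1)
E
python3 m.py
```

```text
L2 [ 0.9744  0.3945 -0.2997  4.9968] alt [[0.921, 1.851]]
L2 [ 0.9107  0.393  -0.3014 -1.3376] alt [[0.87, 1.869]]Traceback (most recent call last):
  File "m.py", line 10, in <module>
    f=fit(k,o); print(n,np.round(f[0],4),'alt',[np.round((x[0],x[3]),3).tolist() for x in f[1:] if abs(np.sin((x[3]-f[0][3])/2))>.2][:1])
  File "h.py", line 50, in fit
    o=minimize(f,s,method='Nelder-Mead',options=dict(initial_simplex=s+np.vstack([np.zeros(3),np.eye(3)]),xatol=.01,fatol=1e-4))
    res = _minimize_neldermead(fun, x0, args, callback, bounds=bounds,
                               **options)
    fxr = func(xr)
    fx = function(np.copy(x), *(wrapper_args + args))
  File "h.py", line 46, in <lambda>
    f=lambda v:-sum(iou(hull(kind,v*[.01,.01,.3],c,z0),h) for c,h in obs)/len(obs)
                ~~~^^^^^^^^^^^^^^^^^^^^^^^^^^^^^^^^^^^^^^^^^^^^^^^^^^^^^^
  File "h.py", line 46, in <genexpr>
    f=lambda v:-sum(iou(hull(kind,v*[.01,.01,.3],c,z0),h) for c,h in obs)/len(obs)
                        ~~~~^^^^^^^^^^^^^^^^^^^^^^^^^^
  File "h.py", line 22, in hull
    return cv2.convexHull(proj(P,cam).astype(np.float32))[:,0]
                          ~~~~^^^^^^^
  File "h.py", line 8, in proj
    k=get_calibration(c); T=k['T']; p=(P-T[:3,3])@T[:3,:3]
ValueError: time passes only in moves, steps and waits
```

Calibration calls are rate-limited, so I'll cache them.

```bash
sed -i 's/^S=4/S=4\nimport os,pickle\nif not os.path.exists("cal.pkl"): pickle.dump({c:get_calibration(c) for c in ("top","scene")},open("cal.pkl","wb"))\nCAL=pickle.load(open("cal.pkl","rb"))/; s/k=get_calibration(c)/k=CAL[c]/' h.py
python3 m.py
```

```text
L2 [ 0.9744  0.3945 -0.2997  4.9968] alt [[0.921, 1.851]]
L2 [ 0.9107  0.393  -0.3014 -1.3376] alt [[0.87, 1.869]]
L2 [ 0.9408  0.3945 -0.2997  4.9966] alt [[0.887, 1.858]]
L12 [ 0.9825  0.479  -0.4245  6.0235] alt [[0.922, 2.877]]
L12 [ 0.9157  0.4789 -0.4267 -0.3192] alt [[0.896, 2.878]]
L12 [ 0.9472  0.479  -0.4246  6.0228] alt [[0.904, 2.879]]
S2 [0.9587 0.6187 0.0272 5.6319] alt [[0.912, 2.49]]
S2 [0.9147 0.6185 0.0267 5.5755] alt [[0.887, 2.498]]
S2 [ 0.9344  0.6186  0.0271 -0.6593] alt [[0.898, 2.504]]
S8 [0.9635 0.6223 0.2311 0.7807] alt [[0.905, 3.922]]
S8 [0.9335 0.6229 0.2316 7.0134] alt [[0.884, 3.921]]
S8 [0.947  0.6223 0.2311 0.7794] alt [[0.892, 3.923]]
BL [0.9223 0.4829 0.4134 6.1281] alt [[0.902, 2.986]]
BL [0.9222 0.475  0.4102 6.1186] alt [[0.904, 2.977]]
BL [ 0.8952  0.4795  0.4097 -0.1606] alt [[0.875, 2.978]]
BS [ 0.9059  0.6091 -0.2389  6.4691] alt [[0.885, 3.321]]
BS [ 0.863   0.602  -0.2421  6.5033] alt [[0.858, 3.351]]
BS [ 0.8687  0.6055 -0.2391  0.2031] alt [[0.851, 3.35]]
```

View pics/ov.png

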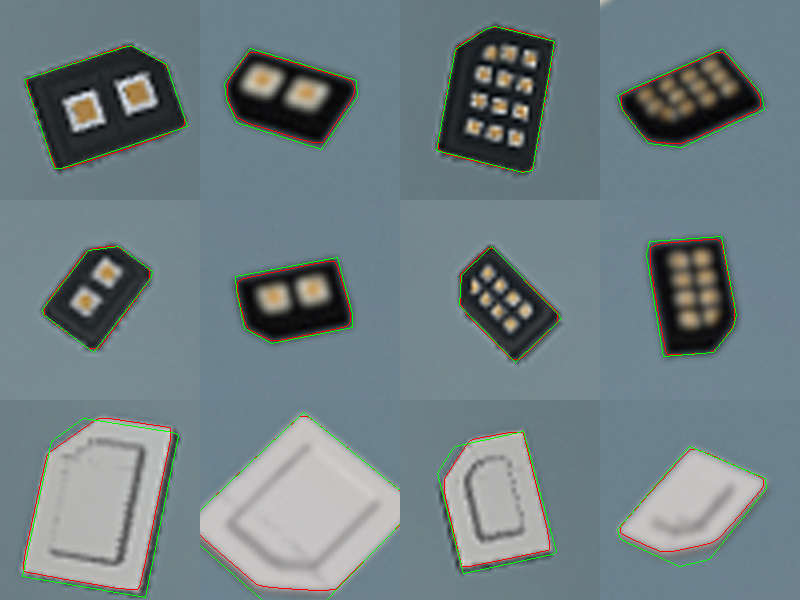

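```bash
cat > m2.py <<'E'
import h
from h import *
im={c:np.load(c+'.npy') for c in('top','scene')}
O={'BL':('BL',[85,199,119,244],[383,246,437,293],(108,80),-.16),'BS':('BS',[336,156,362,190],[153,150,192,179],(84,62),.2)}
tiles=[]
for n,(k,a,b,(L,W),y) in O.items():
    ob=[('top',mask(im['top'],a,k)),('scene',mask(im['scene'],b,k))]
    for full in (0,1):
      for cc in (18,22,26,30):
        h.shape=lambda kind,z0=0: np.vstack([octo(L,W,cc,10)]+([octo(L,W,cc,0)] if full else []))/1e3
        for i,o in enumerate((ob[:1],ob[1:],ob)): print(n,full,cc,i,np.round(fit(k,o,yaws=[y])[0],4))
E
python3 m2.py
```

```text
BL 0 18 0 [ 0.9604  0.4825  0.4103 -0.1637]
BL 0 18 1 [ 0.9559  0.4795  0.4095 -0.162 ]
BL 0 18 2 [ 0.9396  0.4805  0.41   -0.1649]
BL 0 22 0 [ 0.9693  0.4825  0.4103 -0.1631]
BL 0 22 1 [ 0.9658  0.4795  0.4095 -0.162 ]
BL 0 22 2 [ 0.9488  0.4805  0.41   -0.1649]
BL 0 26 0 [ 0.9802  0.4825  0.4103 -0.1644]
BL 0 26 1 [ 0.9778  0.4795  0.4096 -0.1613]
BL 0 26 2 [ 0.9599  0.4805  0.41   -0.1645]
BL 0 30 0 [ 0.993   0.4825  0.4103 -0.1638]
BL 0 30 1 [ 0.9813  0.4802  0.4098 -0.1583]
BL 0 30 2 [ 0.966   0.4815  0.4101 -0.1596]
BL 1 18 0 [ 0.9223  0.4828  0.4133 -0.1546]
BL 1 18 1 [ 0.9222  0.475   0.4102 -0.1647]
BL 1 18 2 [ 0.8952  0.4795  0.4097 -0.1609]
BL 1 22 0 [ 0.9304  0.4829  0.4134 -0.1554]
BL 1 22 1 [ 0.9311  0.475   0.4102 -0.1647]
BL 1 22 2 [ 0.9035  0.4795  0.4097 -0.1616]
BL 1 26 0 [ 0.9404  0.4829  0.4134 -0.1553]
BL 1 26 1 [ 0.942   0.475   0.4102 -0.1647]
BL 1 26 2 [ 0.9135  0.4795  0.4096 -0.1621]
BL 1 30 0 [ 0.9523  0.4829  0.4134 -0.1553]
BL 1 30 1 [ 0.9547  0.4752  0.4101 -0.165 ]
BL 1 30 2 [ 0.9157  0.4818  0.41   -0.1492]
BS 0 18 0 [ 0.9602  0.6072 -0.2372  0.1781]

[... 311 characters left out ...]
0 26 2 [ 0.9657  0.6072 -0.2371  0.1764]
BS 0 30 0 [ 0.9659  0.6073 -0.2369  0.1794]
BS 0 30 1 [ 0.9249  0.607  -0.2371  0.1955]
BS 0 30 2 [ 0.945   0.6073 -0.237   0.1768]
BS 1 18 0 [ 0.918   0.609  -0.2392  0.1798]
BS 1 18 1 [ 0.8728  0.602  -0.2421  0.221 ]
BS 1 18 2 [ 0.8794  0.6055 -0.2391  0.203 ]
BS 1 22 0 [ 0.9332  0.6085 -0.2392  0.1601]
BS 1 22 1 [ 0.8854  0.6019 -0.2421  0.2214]
BS 1 22 2 [ 0.8928  0.6055 -0.239   0.2035]
BS 1 26 0 [ 0.9517  0.6088 -0.2377  0.1856]
BS 1 26 1 [ 0.901   0.602  -0.2421  0.2207]
BS 1 26 2 [ 0.8962  0.607  -0.2386  0.207 ]
BS 1 30 0 [ 0.9457  0.6088 -0.2371  0.1889]
BS 1 30 1 [ 0.9165  0.6038 -0.2402  0.2214]
BS 1 30 2 [ 0.8953  0.6069 -0.2385  0.2087]
```

```bash
cat > go.py <<'E'
# usage: go.py x y z psi(jaw direction angle)  -> shift/turn fractions in tool axes
import sys,numpy as np
from scipy.spatial.transform import Rotation as R
from plant import r
s=r.get_state(); p=s['tool_pos']; A=R.from_quat(s['eef_rot'])
x,y,z,psi=map(float,sys.argv[1:5]); M=A.as_matrix()
cur=np.arctan2(M[1,2],M[0,2])
psi+=np.pi*round((cur-psi)/np.pi)
if len(sys.argv)>5: psi+=np.pi*int(sys.argv[5])
zt=np.array([np.cos(psi),np.sin(psi),0]); yt=np.array([0,0,-1.]); B=R.from_matrix(np.c_[np.cross(yt,zt),yt,zt])
d=A.inv().apply(np.array([x,y,z])-p); w=(A.inv()*B).as_rotvec()
print('clock',round(s['clock'],2),'pos',p.round(4),'psi',cur.round(4),'tilt',np.round(np.arccos(-M[2,1]),4),'q',s['q'].round(2),'F',s['contact_force'].round(1),'open',round(s['opening'],3))
print('shift',(d).round(4),'turn',(w/np.pi).round(4),'rows>=',max(np.linalg.norm(d)/.0417,np.degrees(np.linalg.norm(w))/7.16).round(1))
E
python3 go.py .3945 -.2997 .10 .285
```

```text
clock 1.0 pos [0.1484 0.6071 0.2388] psi 1.331 tilt 0.0001 q [-1.3   0.69 -0.19  1.57  0.16  0.9  -0.22] F [-0.1 -0.  -0.3] open 1.001
shift [ 0.4544  0.1387 -0.8225] turn [-0.     0.333 -0.   ] rows>= 22.8
```

```bash
python3 go.py .45 .2 .2 .85
```

```text
clock 1.0 pos [0.1484 0.6071 0.2388] psi 1.331 tilt 0.0001 q [-1.3   0.69 -0.19  1.57  0.16  0.9  -0.22] F [-0.1 -0.  -0.3] open 1.001
shift [ 0.3896  0.0387 -0.3239] turn [-0.      0.1531 -0.    ] rows>= 12.2
```

```bash
python3 -m handwheel '[[[0.39,0.039,-0.324,0,0.153,0],[0.39,0.039,-0.324,0,0.153,0],[0.39,0.039,-0.324,0,0.153,0],[0.39,0.039,-0.324,0,0.153,0],[0.39,0.039,-0.324,0,0.153,0],[0.39,0.039,-0.324,0,0.153,0],[0.39,0.039,-0.324,0,0.153,0],[0.39,0.039,-0.324,0,0.153,0],[0.39,0.039,-0.324,0,0.153,0],[0.39,0.039,-0.324,0,0.153,0],[0.39,0.039,-0.324,0,0.153,0],[0.39,0.039,-0.324,0,0.153,0]]]' 1 30; python3 go.py .3945 -.2997 .10 .285
```

```text
clock: 2.0
tool_pos: [0.4464, 0.205, 0.2005]
eef_rot: [-0.662, 0.249, -0.249, 0.662]
contact_force: [0.8, 1.3, 0.0]
opening: 0.998
clock 2.0 pos [0.4464 0.205  0.2005] psi 0.8506 tilt 0.0008 q [-0.44  0.58 -0.14  2.01  0.14  0.57  0.18] F [0.8 1.3 0. ] open 0.998
shift [ 0.2939  0.1002 -0.4137] turn [-0.0003  0.18   -0.    ] rows>= 12.4
```

```bash
python3 -m handwheel '[[[0.294,0.1,-0.414,0,0.18,0],[0.294,0.1,-0.414,0,0.18,0],[0.294,0.1,-0.414,0,0.18,0],[0.294,0.1,-0.414,0,0.18,0],[0.294,0.1,-0.414,0,0.18,0],[0.294,0.1,-0.414,0,0.18,0],[0.294,0.1,-0.414,0,0.18,0],[0.294,0.1,-0.414,0,0.18,0],[0.294,0.1,-0.414,0,0.18,0],[0.294,0.1,-0.414,0,0.18,0],[0.294,0.1,-0.414,0,0.18,0],[0.294,0.1,-0.414,0,0.18,0]]]'; python3 -m handwheel '[[[0,0,0,0,0,0],[0,0,0,0,0,0],[0,0,0,0,0,0]]]'; python3 go.py .3945 -.2997 .004 .285
```

```text
clock: 3.0
tool_pos: [0.3947, -0.2836, 0.1034]
eef_rot: [-0.566, 0.424, -0.424, 0.566]
contact_force: [0.3, 0.2, -0.5]
opening: 1.002
clock: 3.25
tool_pos: [0.395, -0.2809, 0.1037]
eef_rot: [-0.566, 0.424, -0.424, 0.566]
contact_force: [-0.6, 0.5, 0.1]
opening: 1.003
clock 3.25 pos [ 0.395  -0.2809  0.1037] psi 0.2846 tilt 0.0008 q [ 0.59  0.75 -0.11  2.1   0.24  0.31  0.56] F [-0.6  0.5  0.1] open 1.003
shift [ 0.0179  0.0997 -0.0058] turn [-0.0002 -0.0001 -0.0002] rows>= 2.4
```

```bash
python3 -m handwheel '[[[0.018,0.01,-0.0058,0,0,0],[0.018,0.03,-0.0058,0,0,0],[0.018,0.055,-0.0058,0,0,0],[0.018,0.075,-0.0058,0,0,0],[0.018,0.09,-0.0058,0,0,0],[0.018,0.0985,-0.0058,0,0,0],[0.018,0.0985,-0.0058,0,0,0],[0.018,0.0985,-0.0058,0,0,0]]]'; python3 go.py .3945 -.2997 .004 .285
```

```text
clock: 3.92
tool_pos: [0.395, -0.299, 0.0055]
eef_rot: [-0.566, 0.423, -0.423, 0.567]
contact_force: [-0.2, -0.9, 0.2]
opening: 1.0
clock 3.92 pos [ 0.395  -0.299   0.0055] psi 0.287 tilt 0.0006 q [ 0.58  0.95 -0.04  2.09  0.28  0.11  0.56] F [-0.2 -0.9  0.2] open 1.0
shift [ 0.0005  0.0015 -0.0007] turn [-0.0001  0.0006 -0.0002] rows>= 0.0
```

Run:
```python
from h import *
im=snapshot('top'); a=im[190:290,320:420]; b=snapshot('scene')[70:170,160:260]
save('g1',np.hstack([a,b]),4)
```

```text
(no output)
```

View pics/g1.png

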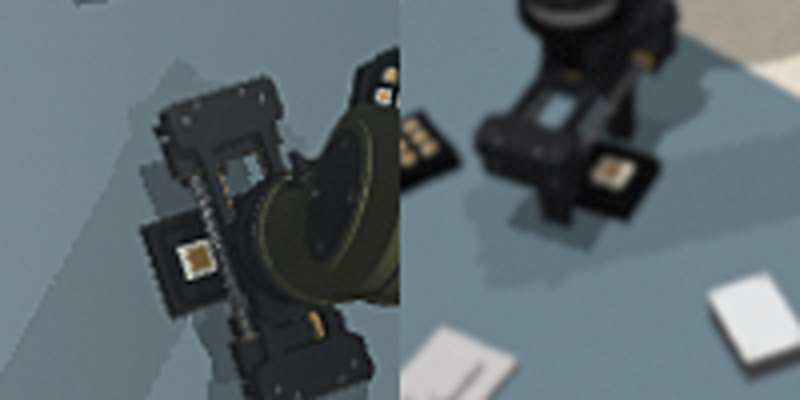

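The jaws straddle the L2 tray (crop centre), pocket to the left of the finger line as expected. Close and lift.

```bash
python3 -m handwheel '[[[0,0.0015,0,0,0,0],[0,0.0015,0,0,0,0],[0,0.0015,0,0,0,0],[0,0.0015,0,0,0,0],[0,0.0015,0,0,0,0],[0,0.0015,0,0,0,0],[0,0.0015,0,0,0,0],[0,0.0015,0,0,0,0]]]' -1 30; python3 go.py .3945 -.2997 .15 .285;  python3 -m handwheel '[[[0,-0.01,0,0,0,0],[0,-0.03,0,0,0,0],[0,-0.06,0,0,0,0],[0,-0.09,0,0,0,0],[0,-0.12,0,0,0,0],[0,-0.14,0,0,0,0],[0,-0.15,0,0,0,0],[0,-0.15,0,0,0,0]]]';python3 go.py .5 .1 .15 .9
```

```text
clock: 4.68
tool_pos: [0.3944, -0.3004, 0.004]
eef_rot: [-0.566, 0.424, -0.424, 0.566]
contact_force: [-0.9, 0.7, 3.8]
opening: 0.679
clock 4.68 pos [ 0.3944 -0.3004  0.004 ] psi 0.2847 tilt 0.0004 q [ 0.58  0.95 -0.04  2.09  0.28  0.11  0.56] F [-0.9  0.7  3.8] open 0.679
shift [-0.0006 -0.146   0.0003] turn [-0.0001 -0.0001  0.0001] rows>= 3.5
clock: 5.35
tool_pos: [0.3952, -0.301, 0.1563]
eef_rot: [-0.566, 0.422, -0.426, 0.566]
contact_force: [0.4, 0.2, -1.0]
opening: 0.678
clock 5.35 pos [ 0.3952 -0.301   0.1563] psi 0.2845 tilt 0.0045 q [ 0.66  0.66 -0.17  2.03  0.23  0.46  0.61] F [ 0.4  0.2 -1. ] open 0.678
shift [-0.3555  0.0058  0.2131] turn [-0.0006 -0.1959  0.0014] rows>= 9.9
```

```bash
python3 -m handwheel '[[[-0.02,0,0.012,0,-0.012,0],[-0.055,0,0.033,0,-0.03,0],[-0.09,0,0.054,0,-0.05,0],[-0.125,0,0.075,0,-0.07,0],[-0.16,0,0.096,0,-0.09,0],[-0.195,0,0.117,0,-0.107,0],[-0.23,0,0.138,0,-0.126,0],[-0.265,0,0.159,0,-0.145,0],[-0.3,0,0.18,0,-0.165,0],[-0.33,0,0.198,0,-0.18,0],[-0.35,0,0.21,0,-0.193,0],[-0.355,0,0.213,0,-0.196,0]]]'; python3 go.py .4825 .4103 .06 1.407
```

```text
clock: 6.35
tool_pos: [0.4994, 0.1062, 0.1532]
eef_rot: [-0.667, 0.23, -0.229, 0.67]
contact_force: [0.9, 0.1, -0.2]
opening: 0.679
clock 6.35 pos [0.4994 0.1062 0.1532] psi 0.9094 tilt 0.004 q [-0.16  0.68 -0.21  1.99  0.28  0.5   0.33] F [ 0.9  0.1 -0.2] open 0.679
shift [-0.1999  0.0944  0.2292] turn [-0.0013 -0.1584 -0.0003] rows>= 7.6
```

```bash
python3 -m handwheel '[[[-0.01,0,0.012,-0.001,-0.008,0],[-0.03,0,0.034,-0.001,-0.025,0],[-0.05,0,0.057,-0.001,-0.04,0],[-0.075,0,0.086,-0.001,-0.06,0],[-0.1,0,0.115,-0.001,-0.08,0],[-0.125,0,0.143,-0.001,-0.1,0],[-0.15,0,0.172,-0.001,-0.12,0],[-0.175,0,0.2,-0.001,-0.14,0],[-0.19,0,0.218,-0.001,-0.15,0],[-0.2,0,0.229,-0.001,-0.158,0],[-0.2,0,0.229,-0.001,-0.158,0],[-0.2,0,0.229,-0.001,-0.158,0]]]'; python3 -m handwheel '[[[0,0.01,0,0,0,0],[0,0.03,0,0,0,0],[0,0.05,0,0,0,0],[0,0.07,0,0,0,0],[0,0.09,0,0,0,0],[0,0.1,0,0,0,0],[0,0.1,0,0,0,0],[0,0.1,0,0,0,0]]]';python3 go.py .4825 .4103 .03 1.407
```

```text
clock: 7.35
tool_pos: [0.4843, 0.4022, 0.1527]
eef_rot: [0.706, -0.062, 0.061, -0.702]
contact_force: [0.7, 0.4, 0.2]
opening: 0.679
clock: 8.02
tool_pos: [0.4846, 0.4022, 0.0534]
eef_rot: [0.706, -0.062, 0.061, -0.703]
contact_force: [0.4, -0.8, 0.1]
opening: 0.679
clock 8.02 pos [0.4846 0.4022 0.0534] psi 1.3955 tilt 0.0048 q [-0.63  0.95 -0.26  1.66  0.39  0.58  0.29] F [ 0.4 -0.8  0.1] open 0.679
shift [-0.0035  0.0234  0.0077] turn [ 0.0015 -0.0037 -0.0004] rows>= 0.6
```

```bash
python3 -m handwheel '[[[-0.0035,0.01,0.0077,0.0015,-0.0037,0],[-0.0035,0.02,0.0077,0.0015,-0.0037,0],[-0.0035,0.023,0.0077,0.0015,-0.0037,0],[-0.0035,0.023,0.0077,0.0015,-0.0037,0],[-0.0035,0.023,0.0077,0.0015,-0.0037,0]]]';python3 go.py .4825 .4103 .022 1.407
cat > ov.py <<'E'
# ov.py name z0(mm) kindTray kindBase bx by byaw : overlay tray hull at TCP pose (green) and base top outline (red)
import sys,h; from h import *
from scipy.spatial.transform import Rotation as R
n,z0,k,bx,by,bw=sys.argv[1],float(sys.argv[2]),sys.argv[3],*map(float,sys.argv[4:7])
s=r.get_state(); p=s['tool_pos']; M=R.from_quat(s['eef_rot']).as_matrix(); yaw=np.arctan2(M[1,2],M[0,2])-np.pi/2
if np.cos(yaw-bw)<0: yaw+=np.pi
out=[]
for c in('top','scene'):
    im=snapshot(c); u=proj(np.array([[bx,by,.02]]),c)[0].astype(int); w=33
    C=cv2.resize(im,None,fx=6,fy=6,interpolation=cv2.INTER_CUBIC)
    cv2.polylines(C,[np.int32((hull(k,[p[0],p[1],yaw],c,z0)+.5)*6)],True,(0,255,0),1)
    h_=h.shape; h.shape=lambda kk,z=0: (octo(108,80,30,10) if k=='L' else octo(84,62,26,10))/1e3
    cv2.polylines(C,[np.int32((hull('x',[bx,by,bw],c)+.5)*6)],True,(255,0,0),1); h.shape=h_
    out.append(C[(u[1]-w)*6:(u[1]+w)*6,(u[0]-w)*6:(u[0]+w)*6])
save(n,np.hstack(out),1)
E
python3 ov.py o1 26 L .4825 .4103 -.164
```

```text
clock: 8.43
tool_pos: [0.4821, 0.4117, 0.0306]
eef_rot: [-0.704, 0.057, -0.057, 0.705]
contact_force: [-1.0, -0.5, -0.6]
opening: 0.68
clock 8.43 pos [0.4821 0.4117 0.0306] psi 1.4087 tilt 0.0016 q [-0.64  0.99 -0.25  1.66  0.4   0.55  0.28] F [-1.  -0.5 -0.6] open 0.68
shift [ 0.0006  0.0086 -0.0014] turn [-0.0004  0.0006 -0.0003] rows>= 0.2
```

View pics/o1.png

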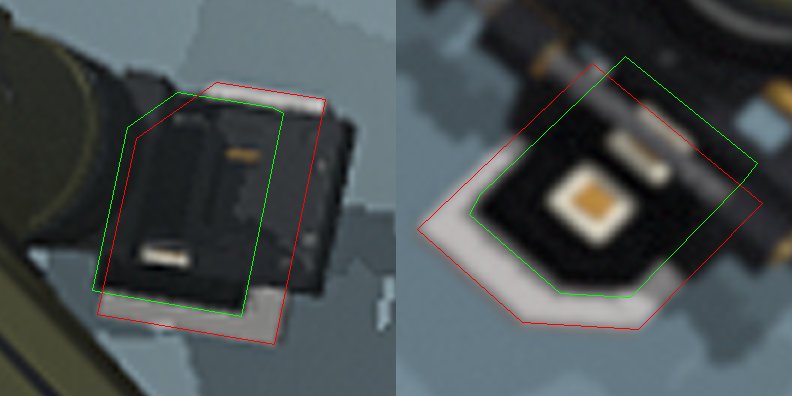

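Overlay matches in both views: tray where the TCP says, base outline right, cut corners same side. Lower it.

```bash
python3 -m handwheel '[[[0.0006,0.003,-0.0014,0,0,0],[0.0006,0.006,-0.0014,0,0,0],[0.0006,0.008,-0.0014,0,0,0],[0.0006,0.0095,-0.0014,0,0,0],[0.0006,0.011,-0.0014,0,0,0],[0.0006,0.0125,-0.0014,0,0,0],[0.0006,0.014,-0.0014,0,0,0],[0.0006,0.0155,-0.0014,0,0,0],[0.0006,0.0165,-0.0014,0,0,0],[0.0006,0.0165,-0.0014,0,0,0]]]';python3 go.py .4825 .4103 .014 1.407
```

```text
clock: 9.37
tool_pos: [0.4826, 0.4104, 0.0142]
eef_rot: [-0.704, 0.057, -0.057, 0.705]
contact_force: [-0.5, 0.6, -0.2]
opening: 0.676
clock 9.37 pos [0.4826 0.4104 0.0142] psi 1.4086 tilt 0.0019 q [-0.65  1.01 -0.24  1.66  0.41  0.52  0.27] F [-0.5  0.6 -0.2] open 0.676
shift [-0.      0.0002 -0.0001] turn [-0.0005  0.0005 -0.0002] rows>= 0.0
```

```bash
python3 -m handwheel '[[[0,0,0,0,0,0],[0,0,0,0,0,0],[0,0,0,0,0,0],[0,0,0,0,0,0],[0,0,0,0,0,0],[0,-0.01,0,0,0,0],[0,-0.03,0,0,0,0],[0,-0.06,0,0,0,0],[0,-0.09,0,0,0,0],[0,-0.12,0,0,0,0],[0,-0.14,0,0,0,0],[0,-0.14,0,0,0,0]]]' 1; python3 go.py .5 0 .15 .9
```

```text
clock: 10.37
tool_pos: [0.4847, 0.4125, 0.1599]
eef_rot: [-0.702, 0.056, -0.059, 0.708]
contact_force: [0.1, 0.9, -0.6]
opening: 0.999
clock 10.37 pos [0.4847 0.4125 0.1599] psi 1.4083 tilt 0.0106 q [-0.6   0.81 -0.32  1.61  0.33  0.77  0.34] F [ 0.1  0.9 -0.6] open 0.999
shift [ 0.0818  0.0064 -0.4046] turn [-0.0033  0.1618  0.0007] rows>= 9.9
```

```bash
python3 -m handwheel '[[[0.08,0.006,-0.4,-0.003,0.016,0],[0.08,0.006,-0.4,-0.003,0.016,0],[0.08,0.006,-0.4,-0.003,0.016,0],[0.08,0.006,-0.4,-0.003,0.016,0],[0.08,0.006,-0.4,-0.003,0.016,0],[0.08,0.006,-0.4,-0.003,0.016,0],[0.08,0.006,-0.4,-0.003,0.016,0],[0.08,0.006,-0.4,-0.003,0.016,0],[0.08,0.006,-0.4,-0.003,0.016,0],[0.08,0.006,-0.4,-0.003,0.016,0],[0.08,0.006,-0.4,-0.003,0.016,0],[0.08,0.006,-0.4,-0.003,0.016,0]]]'
python3 - <<'E'
from h import *
b=snapshot('scene'); h_=mask(b,[383,246,437,293],'L',m=4)
t=snapshot('top'); g=mask(t,[85,199,119,244],'L',m=4)
for o in ([('top',g)],[('scene',h_)]): print(fit('L',o,10,yaws=[-.164],xy=[.4825,.4103])[0])
E
python3 go.py .479 -.4245 .1 1.311
```

```text
clock: 11.37
tool_pos: [0.4966, -0.0002, 0.1472]
eef_rot: [0.706, -0.078, 0.076, -0.7]
contact_force: [0.6, 0.9, 0.7]
opening: 1.001
(np.float64(0.9799973665519051), np.float64(0.48296183598781645), np.float64(0.4097765849650507), np.float64(-0.16022892889282006))
(np.float64(0.9080559693541326), np.float64(0.4793374694030774), np.float64(0.41014431454518274), np.float64(-0.10511248405818216))
clock 11.47 pos [0.497  0.0036 0.1475] psi 1.3594 tilt 0.0065 q [ 0.11  0.69 -0.34  2.03  0.47  0.5   0.78] F [ 1.   0.9 -0.3] open 1.0
shift [ 0.0722  0.0502 -0.4221] turn [ 0.0021  0.0154 -0.0002] rows>= 10.3
```

```bash
python3 -m handwheel '[[[0.072,0.05,-0.422,0.002,0.0155,0],[0.072,0.05,-0.422,0.002,0.0155,0],[0.072,0.05,-0.422,0.002,0.0155,0],[0.072,0.05,-0.422,0.002,0.0155,0],[0.072,0.05,-0.422,0.002,0.0155,0],[0.072,0.05,-0.422,0.002,0.0155,0],[0.072,0.05,-0.422,0.002,0.0155,0],[0.072,0.05,-0.422,0.002,0.0155,0],[0.072,0.05,-0.422,0.002,0.0155,0],[0.072,0.05,-0.422,0.002,0.0155,0],[0.072,0.05,-0.422,0.002,0.0155,0],[0.072,0.05,-0.422,0.002,0.0155,0]]]'; python3 go.py .479 -.4245 .004 1.311
```

```text
clock: 12.47
tool_pos: [0.4776, -0.4297, 0.0997]
eef_rot: [0.702, -0.094, 0.094, -0.699]
contact_force: [-0.4, 0.2, -0.1]
opening: 0.999
clock 12.47 pos [ 0.4776 -0.4297  0.0997] psi 1.3047 tilt 0.004 q [ 0.89  0.92 -0.44  1.61  0.53  0.74  1.51] F [-0.4  0.2 -0.1] open 0.999
shift [0.     0.0956 0.0057] turn [ 0.0013 -0.002  -0.    ] rows>= 2.3
```

```bash
python3 -m handwheel '[[[0,0.01,0.0057,0.0013,-0.002,0],[0,0.03,0.0057,0.0013,-0.002,0],[0,0.055,0.0057,0.0013,-0.002,0],[0,0.075,0.0057,0.0013,-0.002,0],[0,0.088,0.0057,0.0013,-0.002,0],[0,0.0945,0.0057,0.0013,-0.002,0],[0,0.0945,0.0057,0.0013,-0.002,0],[0,0.0945,0.0057,0.0013,-0.002,0]]]'; python3 go.py .479 -.4245 .004 1.311
```

```text
clock: 13.13
tool_pos: [0.4808, -0.419, 0.0066]
eef_rot: [-0.7, 0.089, -0.089, 0.703]
contact_force: [-0.3, 0.2, 0.8]
opening: 1.002
clock 13.13 pos [ 0.4808 -0.419   0.0066] psi 1.3177 tilt 0.0033 q [ 0.85  1.04 -0.37  1.64  0.61  0.58  1.44] F [-0.3  0.2  0.8] open 1.002
shift [-0.0003  0.0026 -0.0057] turn [-0.001   0.0021  0.0001] rows>= 0.2
```

```bash
python3 -m handwheel '[[[0,0.0015,-0.0055,-0.001,0.002,0],[0,0.0015,-0.0055,-0.001,0.002,0],[0,0.0015,-0.0055,-0.001,0.002,0]]]'; python3 go.py .479 -.4245 .004 1.311
```

```text
clock: 13.38
tool_pos: [0.4784, -0.4266, 0.0055]
eef_rot: [0.702, -0.092, 0.093, -0.7]
contact_force: [-0.9, -0.1, 0.6]
opening: 1.001
clock 13.38 pos [ 0.4784 -0.4266  0.0055] psi 1.3085 tilt 0.0018 q [ 0.85  1.05 -0.37  1.63  0.61  0.58  1.44] F [-0.9 -0.1  0.6] open 1.001
shift [0.     0.0015 0.0022] turn [ 0.0005 -0.0008  0.0003] rows>= 0.1
```

```bash
python3 -m handwheel '[[[0,0.0015,0.0008,0,-0.0003,0],[0,0.0015,0.0008,0,-0.0003,0],[0,0.0015,0.0008,0,-0.0003,0],[0,0.0015,0.0008,0,-0.0003,0]]]'; python3 go.py .479 -.4245 .004 1.311
```

```text
clock: 13.72
tool_pos: [0.4785, -0.4247, 0.0032]
eef_rot: [0.701, -0.092, 0.092, -0.701]
contact_force: [0.1, -0.4, 0.4]
opening: 1.003
clock 13.72 pos [ 0.4785 -0.4247  0.0032] psi 1.3106 tilt 0.0005 q [ 0.85  1.05 -0.37  1.63  0.61  0.58  1.44] F [ 0.1 -0.4  0.4] open 1.003
shift [ 0.0004 -0.0008  0.0003] turn [ 0.0001 -0.0001 -0.0001] rows>= 0.0
```

```bash
python3 -m handwheel '[[[0,0,0,0,0,0],[0,0,0,0,0,0],[0,0,0,0,0,0],[0,0,0,0,0,0],[0,0,0,0,0,0],[0,0,0,0,0,0],[0,0,0,0,0,0],[0,0,0,0,0,0]]]' -1 30; python3 go.py .479 -.4245 .004 1.311;  python3 -m handwheel '[[[0,-0.01,0,0,0,0],[0,-0.03,0,0,0,0],[0,-0.06,0,0,0,0],[0,-0.09,0,0,0,0],[0,-0.12,0,0,0,0],[0,-0.14,0,0,0,0],[0,-0.15,0,0,0,0],[0,-0.15,0,0,0,0]]]';python3 go.py .5 0 .15 1.35
```

```text
clock: 14.38
tool_pos: [0.4785, -0.4247, 0.0031]
eef_rot: [0.701, -0.092, 0.092, -0.701]
contact_force: [0.6, 1.0, -0.1]
opening: 0.68
clock 14.38 pos [ 0.4785 -0.4247  0.0031] psi 1.3106 tilt 0.0006 q [ 0.85  1.05 -0.37  1.63  0.61  0.58  1.44] F [ 0.6  1.  -0.1] open 0.68
shift [ 0.0004 -0.0009  0.0003] turn [ 0.0001 -0.0001 -0.0001] rows>= 0.0
clock: 15.05
tool_pos: [0.4798, -0.4255, 0.156]
eef_rot: [0.702, -0.091, 0.093, -0.7]
contact_force: [0.0, 0.3, -0.2]
opening: 0.68
clock 15.05 pos [ 0.4798 -0.4255  0.156 ] psi 1.3103 tilt 0.0046 q [ 0.91  0.84 -0.49  1.58  0.49  0.83  1.54] F [ 0.   0.3 -0.2] open 0.68
shift [-0.0901  0.0047  0.4163] turn [ 0.0007 -0.0126  0.0013] rows>= 10.2
```

```bash
python3 -m handwheel '[[[-0.004,0,0.02,0,0,0],[-0.011,0,0.05,0,-0.001,0],[-0.019,0,0.088,0,-0.002,0],[-0.027,0,0.126,0,-0.004,0],[-0.036,0,0.166,0,-0.005,0],[-0.045,0,0.206,0,-0.006,0],[-0.053,0,0.246,0,-0.007,0],[-0.062,0,0.286,0,-0.008,0],[-0.071,0,0.326,0,-0.01,0],[-0.079,0,0.365,0,-0.011,0],[-0.086,0,0.398,0,-0.012,0],[-0.09,0,0.416,0,-0.0126,0]]]'; python3 go.py .4825 .4103 .15 1.407
```

```text
clock: 16.05
tool_pos: [0.4978, 0.0059, 0.152]
eef_rot: [-0.702, 0.076, -0.075, 0.704]
contact_force: [-0.4, 0.8, -0.6]
opening: 0.678
clock 16.05 pos [0.4978 0.0059 0.152 ] psi 1.3565 tilt 0.0033 q [ 0.13  0.69 -0.38  2.02  0.48  0.52  0.77] F [-0.4  0.8 -0.6] open 0.678
shift [-0.101   0.0031  0.3919] turn [-0.0007 -0.0161 -0.0008] rows>= 9.7
```

```bash
python3 -m handwheel '[[[-0.005,0,0.02,0,-0.001,0],[-0.014,0,0.055,0,-0.002,0],[-0.024,0,0.093,0,-0.004,0],[-0.034,0,0.13,0,-0.005,0],[-0.044,0,0.17,0,-0.007,0],[-0.054,0,0.21,0,-0.009,0],[-0.064,0,0.25,0,-0.01,0],[-0.075,0,0.29,0,-0.012,0],[-0.085,0,0.33,0,-0.013,0],[-0.095,0,0.367,0,-0.015,0],[-0.1,0,0.387,-0.0007,-0.016,-0.0008],[-0.101,0.003,0.392,-0.0007,-0.016,-0.0008]]]';  python3 -m handwheel '[[[0,0.01,0,0,0,0],[0,0.03,0,0,0,0],[0,0.05,0,0,0,0],[0,0.07,0,0,0,0],[0,0.085,0,0,0,0],[0,0.09,0,0,0,0],[0,0.09,0,0,0,0],[0,0.09,0,0,0,0]]]';python3 go.py .4827 .4102 .05 1.408
```

```text
clock: 17.05
tool_pos: [0.4831, 0.4112, 0.1488]
eef_rot: [-0.704, 0.058, -0.058, 0.705]
contact_force: [0.3, 0.2, -0.0]
opening: 0.683
clock: 17.72
tool_pos: [0.4864, 0.4031, 0.0595]
eef_rot: [0.706, -0.06, 0.061, -0.703]
contact_force: [-0.2, -0.3, -0.4]
opening: 0.678
clock 17.72 pos [0.4864 0.4031 0.0595] psi 1.399 tilt 0.0048 q [-0.61  0.95 -0.28  1.66  0.42  0.6   0.26] F [-0.2 -0.3 -0.4] open 0.678
shift [-0.0048  0.0094  0.0064] turn [ 0.0014 -0.0029  0.0006] rows>= 0.3
```

```bash
python3 -m handwheel '[[[-0.0048,0.012,0.0064,0.0014,-0.003,0.0006],[-0.0048,0.013,0.0064,0.0014,-0.003,0.0006],[-0.0048,0.013,0.0064,0.0014,-0.003,0.0006],[-0.0048,0.013,0.0064,0.0014,-0.003,0.0006],[-0.0048,0.013,0.0064,0.0014,-0.003,0.0006],[-0.0048,0.013,0.0064,0.0014,-0.003,0.0006]]]';python3 go.py .4827 .4102 .029 1.408
```

```text
clock: 18.22
tool_pos: [0.4827, 0.4119, 0.0472]
eef_rot: [-0.704, 0.057, -0.057, 0.706]
contact_force: [-0.6, -0.0, -0.6]
opening: 0.674
clock 18.22 pos [0.4827 0.4119 0.0472] psi 1.4098 tilt 0.0022 q [-0.63  0.97 -0.28  1.65  0.43  0.58  0.26] F [-0.6 -0.  -0.6] open 0.674
shift [ 0.0003  0.0182 -0.0017] turn [-0.0007  0.0006  0.0002] rows>= 0.4
```

```bash
python3 -m handwheel '[[[0.0003,0.003,-0.0015,-0.0005,0,0],[0.0003,0.006,-0.0015,-0.0005,0,0],[0.0003,0.008,-0.0015,-0.0005,0,0],[0.0003,0.0095,-0.0015,-0.0005,0,0],[0.0003,0.0095,-0.0015,-0.0005,0,0]]]';python3 go.py .4827 .4102 .029 1.408
```

```text
clock: 18.63
tool_pos: [0.4822, 0.4101, 0.0368]
eef_rot: [0.705, -0.057, 0.057, -0.705]
contact_force: [-0.5, 0.2, -1.2]
opening: 0.673
clock 18.63 pos [0.4822 0.4101 0.0368] psi 1.4099 tilt 0.0007 q [-0.63  0.98 -0.27  1.66  0.43  0.56  0.25] F [-0.5  0.2 -1.2] open 0.673
shift [0.0005 0.0078 0.0001] turn [ 0.0002  0.0006 -0.0001] rows>= 0.2
```

```bash
python3 -m handwheel '[[[0.0004,0.0015,0,0,0,0],[0.0004,0.003,0,0,0,0],[0.0004,0.0045,0,0,0,0],[0.0004,0.006,0,0,0,0],[0.0004,0.0075,0,0,0,0],[0.0004,0.008,0,0,0,0],[0.0004,0.008,0,0,0,0]]]';python3 go.py .4827 .4102 .029 1.408
```

```text
clock: 19.22
tool_pos: [0.4827, 0.4103, 0.0292]
eef_rot: [0.705, -0.057, 0.057, -0.705]
contact_force: [-0.1, -0.1, -0.4]
opening: 0.678
clock 19.22 pos [0.4827 0.4103 0.0292] psi 1.4099 tilt 0.0 q [-0.63  0.99 -0.27  1.66  0.44  0.55  0.25] F [-0.1 -0.1 -0.4] open 0.678
shift [-0.      0.0002 -0.0001] turn [ 0.      0.0006 -0.    ] rows>= 0.0
```

```bash
python3 -m handwheel '[[[0,0,0,0,0,0],[0,0,0,0,0,0],[0,0,0,0,0,0],[0,0,0,0,0,0],[0,0,0,0,0,0],[0,-0.01,0,0,0,0],[0,-0.03,0,0,0,0],[0,-0.06,0,0,0,0],[0,-0.09,0,0,0,0],[0,-0.11,0,0,0,0],[0,-0.12,0,0,0,0],[0,-0.12,0,0,0,0]]]' 1; python3 go.py .6187 .0272 .1 .916
```

```text
clock: 20.22
tool_pos: [0.4839, 0.4115, 0.1523]
eef_rot: [-0.703, 0.056, -0.058, 0.706]
contact_force: [0.2, 0.5, 0.4]
opening: 1.0
clock 20.22 pos [0.4839 0.4115 0.1523] psi 1.4096 tilt 0.0053 q [-0.59  0.82 -0.35  1.61  0.36  0.77  0.31] F [0.2 0.5 0.4] open 1.0
shift [ 0.1945  0.0513 -0.3579] turn [-0.0016  0.1571  0.0006] rows>= 9.8
```

```bash
python3 -m handwheel '[[[0.18,0.03,-0.33,-0.0016,0.15,0],[0.18,0.03,-0.33,-0.0016,0.15,0],[0.18,0.03,-0.33,-0.0016,0.15,0],[0.18,0.03,-0.33,-0.0016,0.15,0],[0.18,0.03,-0.33,-0.0016,0.15,0],[0.18,0.03,-0.33,-0.0016,0.15,0],[0.18,0.03,-0.33,-0.0016,0.15,0],[0.18,0.03,-0.33,-0.0016,0.15,0],[0.195,0.051,-0.358,-0.0016,0.157,0],[0.195,0.051,-0.358,-0.0016,0.157,0],[0.195,0.051,-0.358,-0.0016,0.157,0],[0.195,0.051,-0.358,-0.0016,0.157,0]]]';  python3 go.py .6187 .0272 .05 .916
python3 - <<'E'
from h import *
b=snapshot('scene'); h_=mask(b,[383,243,437,290],'L',m=4)
t=snapshot('top'); g=mask(t,[83,199,119,244],'L',m=4)
# whole stack silhouette: use 2 trays merged
import h
s0=h.shape
h.shape=lambda k,z0=0: np.vstack([s0('L',10),s0('L',26)])
for o in ([('top',g)],[('scene',h_)]): print(np.round(fit('L',o,10,yaws=[-.164],xy=[.4825,.4103])[0],4))
E
```

```text
clock: 21.22
tool_pos: [0.6168, 0.0216, 0.0959]
eef_rot: [0.672, -0.23, 0.228, -0.666]
contact_force: [-1.0, 1.7, 0.1]
opening: 1.001
clock 21.22 pos [0.6168 0.0216 0.0959] psi 0.911 tilt 0.0091 q [ 0.03  0.88 -0.25  1.69  0.35  0.63  0.49] F [-1.   1.7  0.1] open 1.001
shift [-0.0019  0.0458  0.006 ] turn [ 0.0029 -0.0016 -0.0002] rows>= 1.1
[ 0.985   0.4834  0.41   -0.1549]
[ 0.913   0.4792  0.4098 -0.1193]
```

```bash
python3 go.py .6187 .0272 .004 .916; python3 -m handwheel '[[[0,0.005,0,0.0015,0,0],[0,0.02,0,0.0015,0,0],[0,0.04,0,0.0015,0,0],[0,0.05,0,0.0015,0,0],[0,0.05,0,0.0015,0,0],[0,0.05,0,0.0015,0,0]]]'; python3 go.py .6187 .0272 .004 .916
```

```text
clock 21.32 pos [0.617  0.027  0.0973] psi 0.9177 tilt 0.005 q [ 0.02  0.87 -0.26  1.69  0.35  0.63  0.49] F [-0.4  0.4 -0.3] open 1.0
shift [0.0013 0.0933 0.0017] turn [ 0.0016  0.0006 -0.0004] rows>= 2.2
clock: 21.82
tool_pos: [0.6173, 0.0266, 0.048]
eef_rot: [0.67, -0.227, 0.227, -0.67]
contact_force: [0.6, -0.3, -0.1]
opening: 1.0
clock 21.82 pos [0.6173 0.0266 0.048 ] psi 0.9184 tilt 0.0004 q [ 0.01  0.95 -0.23  1.71  0.37  0.53  0.47] F [ 0.6 -0.3 -0.1] open 1.0
shift [0.0007 0.044  0.0013] turn [0.0001 0.0008 0.0001] rows>= 1.1
```

```bash
python3 -m handwheel '[[[0.0007,0.01,0.0013,0,0.0008,0],[0.0007,0.025,0.0013,0,0.0008,0],[0.0007,0.037,0.0013,0,0.0008,0],[0.0007,0.043,0.0013,0,0.0008,0],[0.0007,0.044,0.0013,0,0.0008,0],[0.0007,0.044,0.0013,0,0.0008,0],[0.0007,0.044,0.0013,0,0.0008,0]]]'; python3 go.py .6187 .0272 .004 .916;python3 -m handwheel '[[[0,0,0,0,0,0],[0,0,0,0,0,0],[0,0,0,0,0,0],[0,0,0,0,0,0],[0,0,0,0,0,0],[0,0,0,0,0,0],[0,0,0,0,0,0],[0,0,0,0,0,0],[0,0,0,0,0,0]]]' -1 30; python3 go.py .6187 .0272 .12 .916
```

```text
clock: 22.4
tool_pos: [0.6197, 0.0261, 0.0047]
eef_rot: [-0.669, 0.227, -0.229, 0.669]
contact_force: [0.3, 1.1, -0.3]
opening: 0.999
clock 22.4 pos [0.6197 0.0261 0.0047] psi 0.914 tilt 0.0019 q [-0.01  1.02 -0.2   1.7   0.39  0.46  0.45] F [ 0.3  1.1 -0.3] open 0.999
shift [-0.0014  0.0007  0.0003] turn [-0.0002 -0.0006  0.0006] rows>= 0.0
clock: 23.15
tool_pos: [0.6193, 0.0261, 0.0043]
eef_rot: [0.669, -0.228, 0.228, -0.669]
contact_force: [0.0, -0.3, -0.2]
opening: 0.471
clock 23.15 pos [0.6193 0.0261 0.0043] psi 0.9142 tilt 0.0013 q [-0.01  1.02 -0.2   1.7   0.39  0.46  0.45] F [ 0.  -0.3 -0.2] open 0.471
shift [-0.001  -0.1157  0.0005] turn [-0.0001 -0.0006  0.0004] rows>= 2.8
```

```bash
python3 -m handwheel '[[[0,-0.01,0,0,0,0],[0,-0.03,0,0,0,0],[0,-0.06,0,0,0,0],[0,-0.09,0,0,0,0],[0,-0.11,0,0,0,0],[0,-0.115,0,0,0,0],[0,-0.115,0,0,0,0]]]';python3 go.py .6083 -.2368 .12 1.748
```

```text
clock: 23.73
tool_pos: [0.6202, 0.0262, 0.1213]
eef_rot: [-0.669, 0.227, -0.23, 0.67]
contact_force: [0.5, -0.4, -0.6]
opening: 0.474
clock 23.73 pos [0.6202 0.0262 0.1213] psi 0.9139 tilt 0.0046 q [ 0.03  0.84 -0.27  1.68  0.33  0.67  0.5 ] F [ 0.5 -0.4 -0.6] open 0.474
shift [ 0.1511  0.0014 -0.2155] turn [-2.000e-04 -2.655e-01  1.500e-03] rows>= 6.7
```

```bash
python3 -m handwheel '[[[0.008,0,-0.012,0,-0.014,0],[0.024,0,-0.034,0,-0.042,0],[0.042,0,-0.06,0,-0.074,0],[0.06,0,-0.086,0,-0.106,0],[0.079,0,-0.112,0,-0.138,0],[0.097,0,-0.138,0,-0.17,0],[0.115,0,-0.164,0,-0.202,0],[0.13,0,-0.186,0,-0.23,0],[0.144,0,-0.206,0,-0.254,0],[0.151,0,-0.2155,0,-0.2655,0.0015],[0.151,0,-0.2155,0,-0.2655,0.0015],[0.151,0,-0.2155,0,-0.2655,0.0015]]]';python3 -m handwheel '[[[0,0.01,0,0,0,0],[0,0.03,0,0,0,0],[0,0.05,0,0,0,0],[0,0.065,0,0,0,0],[0,0.07,0,0,0,0],[0,0.07,0,0,0,0],[0,0.07,0,0,0,0]]]';python3 go.py .6083 -.2368 .031 1.748
```

```text
clock: 24.73
tool_pos: [0.6061, -0.2366, 0.1178]
eef_rot: [-0.704, -0.06, 0.064, 0.705]
contact_force: [-0.3, -0.3, -0.9]
opening: 0.47
clock: 25.32
tool_pos: [0.6073, -0.2358, 0.0496]
eef_rot: [-0.704, -0.062, 0.064, 0.705]
contact_force: [-0.1, 0.3, -0.7]
opening: 0.47
clock 25.32 pos [ 0.6073 -0.2358  0.0496] psi 1.7491 tilt 0.0033 q [ 0.56  1.01 -0.5   1.59  0.66  0.72  1.49] F [-0.1  0.3 -0.7] open 0.47
shift [ 0.0009  0.0186 -0.0012] turn [-0.0004  0.0004 -0.001 ] rows>= 0.4
```

```bash
python3 -m handwheel '[[[0.001,0.006,-0.001,-0.0004,0.0004,-0.001],[0.001,0.012,-0.001,-0.0004,0.0004,-0.001],[0.001,0.017,-0.001,-0.0004,0.0004,-0.001],[0.001,0.0185,-0.001,-0.0004,0.0004,-0.001],[0.001,0.0185,-0.001,-0.0004,0.0004,-0.001],[0.001,0.0185,-0.001,-0.0004,0.0004,-0.001]]]';python3 go.py .6083 -.2368 .0145 1.748; sed -i 's/\[p\[0\],p\[1\],yaw\]/[p[0]-.001*np.cos(bw),p[1]-.001*np.sin(bw),yaw]/' ov.py; python3 ov.py o2 26.5 S .6073 -.2370 .177
```

```text
clock: 25.82
tool_pos: [0.608, -0.2376, 0.031]
eef_rot: [0.704, 0.062, -0.062, -0.704]
contact_force: [-0.9, -0.2, -0.7]
opening: 0.472
clock 25.82 pos [ 0.608  -0.2376  0.031 ] psi 1.7468 tilt 0.0003 q [ 0.55  1.04 -0.49  1.59  0.68  0.69  1.48] F [-0.9 -0.2 -0.7] open 0.472
shift [0.0004 0.0165 0.0007] turn [ 0.0001 -0.0004 -0.    ] rows>= 0.4
```

View pics/o2.png

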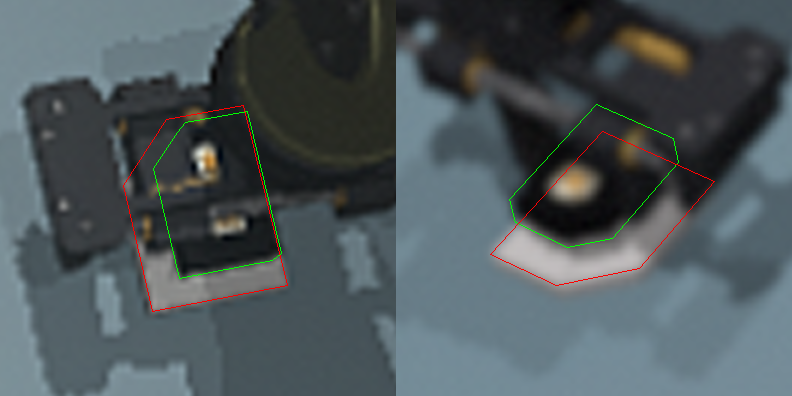

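The outlines agree with the picture: tray end at (225,268) left, cut corners on the same side. Lower.

```bash
python3 -m handwheel '[[[0.0004,0.003,0.0006,0,0,0],[0.0004,0.006,0.0006,0,0,0],[0.0004,0.0075,0.0006,0,0,0],[0.0004,0.009,0.0006,0,0,0],[0.0004,0.0105,0.0006,0,0,0],[0.0004,0.012,0.0006,0,0,0],[0.0004,0.0135,0.0006,0,0,0],[0.0004,0.015,0.0006,0,0,0],[0.0004,0.0165,0.0006,0,0,0],[0.0004,0.0165,0.0006,0,0,0]]]';python3 go.py .6083 -.2368 .0145 1.748
```

```text
clock: 26.75
tool_pos: [0.6083, -0.2368, 0.0144]
eef_rot: [0.704, 0.062, -0.062, -0.704]
contact_force: [-0.1, -0.2, -0.3]
opening: 0.474
clock 26.75 pos [ 0.6083 -0.2368  0.0144] psi 1.747 tilt 0.0004 q [ 0.55  1.06 -0.47  1.59  0.7   0.67  1.47] F [-0.1 -0.2 -0.3] open 0.474
shift [-0.     -0.0001  0.    ] turn [ 0.0001 -0.0003 -0.0001] rows>= 0.0
```

```bash
python3 -m handwheel '[[[0,0,0,0,0,0],[0,0,0,0,0,0],[0,0,0,0,0,0],[0,0,0,0,0,0],[0,0,0,0,0,0],[0,-0.01,0,0,0,0],[0,-0.03,0,0,0,0],[0,-0.06,0,0,0,0],[0,-0.09,0,0,0,0],[0,-0.11,0,0,0,0],[0,-0.12,0,0,0,0],[0,-0.12,0,0,0,0]]]' 1; python3 go.py .6223 .2311 .12 2.351
```

```text
clock: 27.75
tool_pos: [0.61, -0.2371, 0.1375]
eef_rot: [0.705, 0.064, -0.06, -0.704]
contact_force: [0.3, -0.6, 0.3]
opening: 1.001
clock 27.75 pos [ 0.61   -0.2371  0.1375] psi 1.7467 tilt 0.0051 q [ 0.59  0.9  -0.57  1.55  0.59  0.86  1.56] F [ 0.3 -0.6  0.3] open 1.001
shift [0.094  0.0168 0.4589] turn [ 0.0012 -0.1924  0.0011] rows>= 11.2
```

```bash
python3 -m handwheel '[[[0.094,0.017,0.459,0.001,-0.192,0.001],[0.094,0.017,0.459,0.001,-0.192,0.001],[0.094,0.017,0.459,0.001,-0.192,0.001],[0.094,0.017,0.459,0.001,-0.192,0.001],[0.094,0.017,0.459,0.001,-0.192,0.001],[0.094,0.017,0.459,0.001,-0.192,0.001],[0.094,0.017,0.459,0.001,-0.192,0.001],[0.094,0.017,0.459,0.001,-0.192,0.001],[0.094,0.017,0.459,0.001,-0.192,0.001],[0.094,0.017,0.459,0.001,-0.192,0.001],[0.094,0.017,0.459,0.001,-0.192,0.001],[0.094,0.017,0.459,0.001,-0.192,0.001]]]'
python3 - <<'E'
from h import *
b=snapshot('scene'); h_=mask(b,[153,147,192,179],'S',m=4)
t=snapshot('top'); g=mask(t,[334,156,364,190],'S',m=4)
for o in ([('top',g)],[('scene',h_)]): print(np.round(fit('S',o,10,yaws=[.177],xy=[.6073,-.237])[0],4))
E
python3 go.py .6223 .2311 .05 2.351
```

```text
clock: 28.75
tool_pos: [0.6173, 0.2416, 0.1163]
eef_rot: [-0.649, -0.271, 0.273, 0.656]
contact_force: [-1.4, 0.9, 0.7]
opening: 0.997
[ 0.9524  0.607  -0.2367  0.1657]
[ 0.8568  0.6043 -0.2391  0.2752]
clock 28.85 pos [0.6183 0.2361 0.1159] psi 2.3565 tilt 0.0076 q [-0.1   0.96 -0.65  1.52  0.68  0.9   1.37] F [ 0.4  0.3 -0.1] open 1.001
shift [-0.0005  0.0659 -0.0068] turn [-0.0022  0.0018 -0.0009] rows>= 1.6
```

```bash
python3 -m handwheel '[[[0,0.01,-0.005,-0.002,0.0018,-0.001],[0,0.03,-0.005,-0.002,0.0018,-0.001],[0,0.05,-0.005,-0.002,0.0018,-0.001],[0,0.065,-0.005,-0.002,0.0018,-0.001],[0,0.066,-0.005,-0.002,0.0018,-0.001],[0,0.066,-0.005,-0.002,0.0018,-0.001],[0,0.066,-0.005,-0.002,0.0018,-0.001]]]';python3 go.py .6223 .2311 .004 2.351
```

```text
clock: 29.43
tool_pos: [0.6242, 0.2274, 0.0517]
eef_rot: [0.656, 0.267, -0.266, -0.654]
contact_force: [0.4, 0.2, -0.3]
opening: 1.003
clock 29.43 pos [0.6242 0.2274 0.0517] psi 2.3433 tilt 0.0032 q [-0.12  1.04 -0.6   1.55  0.75  0.79  1.32] F [ 0.4  0.2 -0.3] open 1.003
shift [0.0012 0.0477 0.0042] turn [ 0.0009 -0.0024  0.0004] rows>= 1.1
```

```bash
python3 -m handwheel '[[[0.001,0.01,0.003,0.0009,-0.002,0.0004],[0.001,0.025,0.003,0.0009,-0.002,0.0004],[0.001,0.035,0.003,0.0009,-0.002,0.0004],[0.001,0.035,0.003,0.0009,-0.002,0.0004],[0.001,0.035,0.003,0.0009,-0.002,0.0004],[0.001,0.035,0.003,0.0009,-0.002,0.0004]]]';python3 go.py .6223 .2311 .004 2.351
```

```text
clock: 29.93
tool_pos: [0.6224, 0.231, 0.0162]
eef_rot: [-0.654, -0.269, 0.269, 0.654]
contact_force: [-0.1, -0.8, -0.4]
opening: 1.0
clock 29.93 pos [0.6224 0.231  0.0162] psi 2.3509 tilt 0.0005 q [-0.14  1.09 -0.57  1.55  0.78  0.75  1.3 ] F [-0.1 -0.8 -0.4] open 1.0
shift [0.     0.0122 0.0001] turn [-0.0001 -0.     -0.0001] rows>= 0.3
```

```bash
python3 -m handwheel '[[[0,0.006,0,0,0,0],[0,0.011,0,0,0,0],[0,0.012,0,0,0,0],[0,0.012,0,0,0,0]]]'; python3 go.py .6223 .2311 .004 2.351;python3 -m handwheel '[[[0,0,0,0,0,0],[0,0,0,0,0,0],[0,0,0,0,0,0],[0,0,0,0,0,0],[0,0,0,0,0,0],[0,0,0,0,0,0],[0,0,0,0,0,0],[0,0,0,0,0,0],[0,0,0,0,0,0]]]' -1 30; python3 go.py .6223 .2311 .004 2.351; python3 -m handwheel '[[[0,-0.01,0,0,0,0],[0,-0.03,0,0,0,0],[0,-0.06,0,0,0,0],[0,-0.09,0,0,0,0],[0,-0.11,0,0,0,0],[0,-0.115,0,0,0,0],[0,-0.115,0,0,0,0]]]';python3 go.py .6073 -.2369 .12 1.743
```

```text
clock: 30.27
tool_pos: [0.622, 0.2306, 0.0037]
eef_rot: [0.654, 0.268, -0.269, -0.654]
contact_force: [-0.4, -0.4, -0.5]
opening: 1.004
clock 30.27 pos [0.622  0.2306 0.0037] psi 2.3508 tilt 0.0015 q [-0.14  1.11 -0.56  1.55  0.79  0.73  1.29] F [-0.4 -0.4 -0.5] open 1.004
shift [ 0.0006 -0.0003  0.0002] turn [-0.0001 -0.0001 -0.0005] rows>= 0.0
clock: 31.02
tool_pos: [0.6224, 0.2309, 0.0043]
eef_rot: [-0.654, -0.269, 0.269, 0.654]
contact_force: [0.0, 0.2, 0.6]
opening: 0.473
clock 31.02 pos [0.6224 0.2309 0.0043] psi 2.3508 tilt 0.0005 q [-0.14  1.1  -0.56  1.55  0.79  0.73  1.29] F [0.  0.2 0.6] open 0.473
shift [0.0001 0.0003 0.0002] turn [-0.0001 -0.0001 -0.0001] rows>= 0.0
clock: 31.6
tool_pos: [0.6234, 0.2314, 0.1214]
eef_rot: [-0.654, -0.27, 0.268, 0.654]
contact_force: [0.4, 0.2, -1.0]
opening: 0.476
clock 31.6 pos [0.6234 0.2314 0.1214] psi 2.3506 tilt 0.0031 q [-0.1   0.95 -0.65  1.52  0.68  0.9   1.37] F [ 0.4  0.2 -1. ] open 0.476
shift [-0.3407  0.0007 -0.3217] turn [0.     0.1934 0.001 ] rows>= 11.2
```

```bash
python3 -m handwheel '[[[-0.01,0,-0.01,0,0.006,0],[-0.034,0,-0.032,0,0.019,0],[-0.058,0,-0.055,0,0.033,0],[-0.085,0,-0.08,0,0.048,0],[-0.112,0,-0.106,0,0.064,0],[-0.139,0,-0.131,0,0.079,0],[-0.166,0,-0.157,0,0.094,0],[-0.193,0,-0.182,0,0.11,0],[-0.22,0,-0.208,0,0.125,0],[-0.247,0,-0.233,0,0.14,0],[-0.267,0,-0.252,0,0.152,0],[-0.28,0,-0.264,0,0.159,0]]]';python3 go.py .6073 -.2369 .12 1.745
```

```text
clock: 32.6
tool_pos: [0.6059, -0.1605, 0.1168]
eef_rot: [0.702, 0.094, -0.098, -0.7]
contact_force: [0.5, -0.1, -0.4]
opening: 0.472
clock 32.6 pos [ 0.6059 -0.1605  0.1168] psi 1.8428 tilt 0.0069 q [ 0.48  0.9  -0.56  1.64  0.63  0.8   1.48] F [ 0.5 -0.1 -0.4] open 0.472
shift [-0.0192 -0.003  -0.074 ] turn [ 0.0007  0.0311 -0.0021] rows>= 1.8
```

```bash
python3 -m handwheel '[[[-0.004,0,-0.015,0,0.006,0],[-0.01,0,-0.035,0,0.015,0],[-0.015,0,-0.055,0,0.023,0],[-0.018,0,-0.069,0,0.029,0],[-0.0192,0,-0.074,0.0005,0.031,-0.001],[-0.0192,0.015,-0.074,0.0005,0.031,-0.001],[-0.0192,0.035,-0.074,0.0005,0.031,-0.001],[-0.0192,0.055,-0.074,0.0005,0.031,-0.001],[-0.0192,0.063,-0.074,0.0005,0.031,-0.001],[-0.0192,0.063,-0.074,0.0005,0.031,-0.001],[-0.0192,0.063,-0.074,0.0005,0.031,-0.001]]]';python3 go.py .6073 -.2369 .046 1.745
```

```text
clock: 33.52
tool_pos: [0.6111, -0.2292, 0.0563]
eef_rot: [-0.703, -0.066, 0.064, 0.705]
contact_force: [-0.1, -0.2, -0.3]
opening: 0.471
clock 33.52 pos [ 0.6111 -0.2292  0.0563] psi 1.7549 tilt 0.0035 q [ 0.56  1.   -0.51  1.58  0.66  0.73  1.49] F [-0.1 -0.2 -0.3] open 0.471
shift [-0.0051  0.0103 -0.0069] turn [-0.0009  0.0031  0.0007] rows>= 0.3
```

```bash
python3 -m handwheel '[[[-0.005,0.005,-0.0065,-0.0009,0.003,0.0007],[-0.005,0.0095,-0.0065,-0.0009,0.003,0.0007],[-0.005,0.0095,-0.0065,-0.0009,0.003,0.0007],[-0.005,0.0095,-0.0065,-0.0009,0.003,0.0007],[-0.005,0.0095,-0.0065,-0.0009,0.003,0.0007],[-0.005,0.0095,-0.0065,-0.0009,0.003,0.0007]]]';python3 go.py .6073 -.2369 .0305 1.745
```

```text
clock: 34.02
tool_pos: [0.6076, -0.2373, 0.0472]
eef_rot: [0.705, 0.062, -0.061, -0.704]
contact_force: [-0.3, 0.3, -0.1]
opening: 0.471
clock 34.02 pos [ 0.6076 -0.2373  0.0472] psi 1.7446 tilt 0.0016 q [ 0.56  1.02 -0.5   1.59  0.67  0.72  1.48] F [-0.3  0.3 -0.1] open 0.471
shift [-0.0003  0.0167  0.0005] turn [ 0.0004 -0.0001  0.0003] rows>= 0.4
```

```bash
python3 -m handwheel '[[[-0.0003,0.003,0.0003,0.0003,0,0],[-0.0003,0.006,0.0003,0.0003,0,0],[-0.0003,0.0075,0.0003,0.0003,0,0],[-0.0003,0.009,0.0003,0.0003,0,0],[-0.0003,0.0105,0.0003,0.0003,0,0],[-0.0003,0.012,0.0003,0.0003,0,0],[-0.0003,0.0135,0.0003,0.0003,0,0],[-0.0003,0.015,0.0003,0.0003,0,0],[-0.0003,0.0165,0.0003,0.0003,0,0],[-0.0003,0.0165,0.0003,0.0003,0,0]]]';python3 go.py .6073 -.2369 .0305 1.745
```

```text
clock: 34.85
tool_pos: [0.607, -0.2372, 0.0304]
eef_rot: [0.705, 0.061, -0.061, -0.704]
contact_force: [0.4, 0.5, -1.3]
opening: 0.472
clock 34.85 pos [ 0.607  -0.2372  0.0304] psi 1.7445 tilt 0.0004 q [ 0.56  1.04 -0.49  1.59  0.69  0.69  1.47] F [ 0.4  0.5 -1.3] open 0.472
shift [ 0.0003 -0.0001  0.0002] turn [ 0.0001 -0.0002  0.0001] rows>= 0.0
```

Release, rise and move clear, then check both stacks.

```bash
python3 -m handwheel '[[[0,0,0,0,0,0],[0,0,0,0,0,0],[0,0,0,0,0,0],[0,0,0,0,0,0],[0,0,0,0,0,0],[0,-0.01,0,0,0,0],[0,-0.03,0,0,0,0],[0,-0.06,0,0,0,0],[0,-0.09,0,0,0,0],[0,-0.12,0,0,0,0],[0,-0.14,0,0,0,0],[0,-0.14,0,0,0,0]]]' 1; python3 -m handwheel '[[[0,0,0.3,0,0,0],[0,0,0.3,0,0,0],[0,0,0.3,0,0,0],[0,0,0.3,0,0,0],[0,0,0.3,0,0,0],[0,0,0.3,0,0,0],[0,0,0.3,0,0,0],[0,0,0.3,0,0,0],[0,0,0.3,0,0,0],[0,0,0.3,0,0,0]]]'
cat > fin.py <<'E'
import h; from h import *
s0=h.shape; out=[]
I={c:snapshot(c) for c in('top','scene')}
for k,b,bt,bs in (('L',[.4825,.4103,-.164],[83,199,119,244],[383,243,437,290]),('S',[.6073,-.237,.174],[332,156,364,190],[153,145,192,179])):
  for c,bb in(('top',bt),('scene',bs)):
    g=mask(I[c],bb,k,m=4)
    for za,zb in((10,26),(12,28),(14,30)):
      h.shape=lambda kk,z0=0: np.vstack([s0(k,za),s0(k,zb)])
      print(k,c,zb,np.round(fit(k,[(c,g)],yaws=[b[2]],xy=b[:2])[0],4), 'iou at base pose',round(iou(hull(k,b,c),g),4))
    h.shape=lambda kk,z0=0: np.vstack([s0(k,10),s0(k,26)])
    C=cv2.resize(I[c],None,fx=6,fy=6,interpolation=cv2.INTER_CUBIC)
    cv2.polylines(C,[np.int32((hull(k,b,c)+.5)*6)],True,(0,255,0),1)
    u=proj(np.array([[b[0],b[1],.03]]),c)[0].astype(int); w=30
    out.append(C[(u[1]-w)*6:(u[1]+w)*6,(u[0]-w)*6:(u[0]+w)*6])
save('fin',cv2.resize(np.vstack([np.hstack(out[:2]),np.hstack(out[2:])]),None,fx=.83,fy=.83),1)
E
python3 fin.py
```

```text
clock: 35.85
tool_pos: [0.61, -0.2374, 0.1762]
eef_rot: [0.705, 0.065, -0.058, -0.703]
contact_force: [-0.3, 0.3, 0.6]
opening: 1.001
clock: 36.68
tool_pos: [0.5549, 0.0576, 0.1701]
eef_rot: [0.705, 0.061, -0.062, -0.704]
contact_force: [0.7, -0.4, -0.8]
opening: 0.996
L top 26 [ 0.985   0.4833  0.41   -0.1563] iou at base pose 0.9677
L top 28 [ 0.9859  0.4831  0.4094 -0.1546] iou at base pose 0.9563
L top 30 [ 0.9856  0.4829  0.4087 -0.1561] iou at base pose 0.9392
L scene 26 [ 0.9132  0.4792  0.4098 -0.1193] iou at base pose 0.9016
L scene 28 [ 0.9097  0.4804  0.4098 -0.1176] iou at base pose 0.8987
L scene 30 [ 0.9061  0.4815  0.4099 -0.1168] iou at base pose 0.8959Traceback (most recent call last):
  File "fin.py", line 6, in <module>
    g=mask(I[c],bb,k,m=4)
  File "h.py", line 37, in mask
    i=1+np.argmax(st[1:,4]); pts=np.argwhere(lab==i)[:,::-1].astype(np.int32)
        ~~~~~~~~~^^^^^^^^^^
    return _wrapfunc(a, 'argmax', axis=axis, out=out, **kwds)
    return bound(*args, **kwds)
ValueError: attempt to get argmax of an empty sequence
```

```bash
python3 - <<'E'
s=open('fin.py').read()
a=s.index("    g=mask"); b=s.index("    h.shape=lambda kk,z0=0: np.vstack([s0(k,10)")
open('fin2.py','w').write(s[:a]+s[b:])
E
python3 fin2.py
```

```text
(no output)
```

View pics/fin.png

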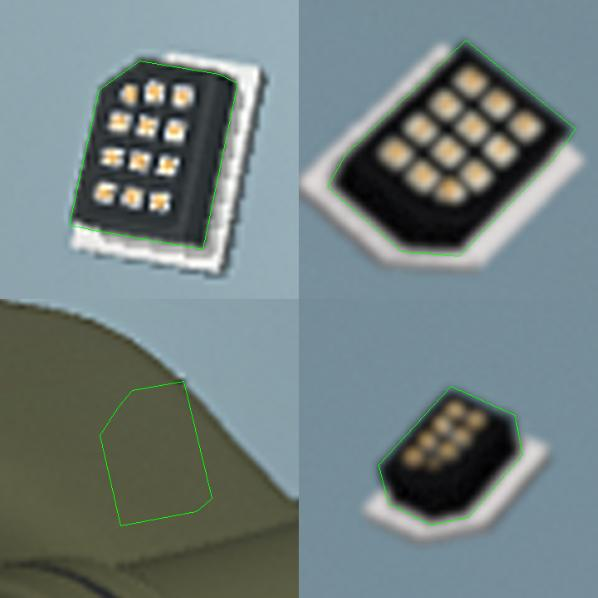

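Both stacks match the seated outline in the scene view. The elbow hides the small stack from above, so I'll move away for one more look.

```bash
python3 -m handwheel '[[[0,-0.03,0.25,0,0,0],[0,-0.03,0.25,0,0,0],[0,-0.03,0.25,0,0,0],[0,-0.03,0.25,0,0,0],[0,-0.03,0.25,0,0,0],[0,-0.03,0.25,0,0,0],[0,-0.03,0.25,0,0,0],[0,-0.03,0.25,0,0,0],[0,-0.03,0.25,0,0,0],[0,-0.03,0.25,0,0,0]]]'; python3 fin2.py
python3 - <<'E'
import h; from h import *
t=snapshot('top'); k='S'; s0=h.shape
g=mask(t,[332,156,364,190],k,m=4); h.shape=lambda kk,z0=0: np.vstack([s0(k,10),s0(k,26)])
print(np.round(fit(k,[('top',g)],yaws=[.174],xy=[.6073,-.237])[0],4))
for n in ("project_box","heat_sink","capacitor"): print(n,[(np.round(b['bbox']).astype(int).tolist(),round(b['confidence'],2)) for c in('top','scene') for b in boxes_of(n,c)[:1]])
E
```

```text
clock: 37.72
tool_pos: [0.513, 0.3013, 0.1996]
eef_rot: [0.706, 0.06, -0.06, -0.704]
contact_force: [-0.0, 0.3, 0.1]
opening: 0.998
[ 0.9796  0.6079 -0.2374  0.1736]
project_box [([289, 224, 314, 246], 0.75), ([238, 138, 262, 166], 0.98)]
heat_sink [([226, 219, 232, 234], 0.51), ([293, 193, 309, 205], 0.86)]
capacitor [([375, 205, 393, 227], 0.68)]
```

View pics/fin.png

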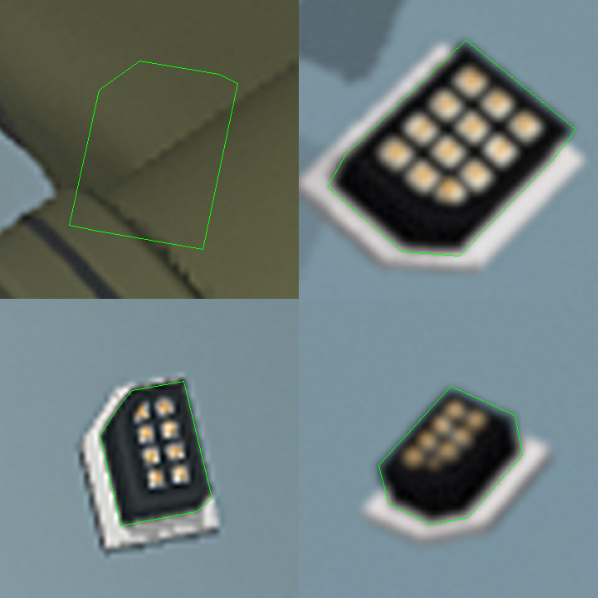

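Both stacks are seated with matching cut corners, and the bystanders haven't moved. Handing in.

```bash
python3 -c "
from plant import job; print(job.finish_job())"
```

```text
the job is handed in; nothing more can be done
None
```

I put all four black trays on their bases and handed the job in at about 38 s. The two-pocket tray is below and the many-pocket tray on top in each stack, with cut corners matched. For the small 8-pocket tray I took the black one at top-view pixel (170,168), not the pink one at (180,217) or the blue one at (196,126).

**What the last checks showed**
- **Position:** in the top view both stacks fit their bases to about 1 mm sideways and 0.01 rad. The large stack was at (0.483, 0.410), yaw -0.156, and the small stack at (0.608, -0.237), yaw 0.174.
- **Seating:** outlines drawn at the fully seated heights lined up with the trays in the pictures. Contact force was near zero as each tray went down.
- **Bystanders:** the detector boxes for the project box, heat sink and capacitor matched the start within a few pixels. The arm partly hid the heat sink from above. The capacitor was missed in the top view, so that one rests on the scene view alone.

**What disagreed or stayed weak**
- The scene-view fit of the large stack was poor (overlap 0.91), with yaw off by 0.04 rad and x by 4 mm. I trusted the top view, because the overlay in the scene view looked right.
- The silhouette fit hardly told a seated tray from one 2–4 mm too high, so the height rests on the overlays, the gripper height at release and the low contact force.
- One automatic fit of the small stack failed because the elbow blocked the view. I moved the arm away and repeated it.

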